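# Shut the sample tubes and tuck the hold-down plate under the rack's leaf

## Task

Press shut the flip caps that stand open on the tubes in the rack, then take the hold-down plate by its grip bar and slide its far edge under the rack's hinged leaf, square and centred, all the way to the back stop, without lifting the leaf. Finish while still holding the plate by its bar, pressing it lightly but definitely down flat on the two rails; do not let go. Leave the beaker, the tape roll and the bottle where they are.

Things in the scene. Friction and masses are not known exactly. Their poses are not given: they have to be found in the camera images.
- rack: Grey tube rack fixed to the bench, 118 (x) x 150 (y) mm; origin on the bench surface, x points to its back (away from the robot at yaw 0), y to its left, z up. In this frame: open-fronted frame from x -50 to +68 mm, its deck (top at z 30 mm) holding the tubes; a back wall whose front face, the back stop, is at x +50 mm, rising to z 53 mm. Three tubes stand in a row at x -10 mm, y -30, 0 and +30 mm (which tube is where varies)
- rails: Two aluminium rails on the rack, along its x at its left and right ends (y from 59 to 75 mm either side, x from -49 to +49 mm), tops at z 44 mm above the bench; the hold-down plate rests on them. Its frame is the same as the rack's
- leaf (a joint): Thin steel leaf hinged along the rack's back wall (hinge line along y at rack x +62, z 55.5 mm), 118 mm wide, lapping forward over the rails; 0 = lying level on its stop, grows as its front edge lifts (rad, to 1.6). Weighs 40 g and swings freely, so it is easily lifted. Its flat underside is at z 52 mm, 8 mm above the rail tops; in front it ends in a 6 mm lip bent up at 45 degrees, reaching to about rack x +18 mm and z 59 mm
- leaf_edge (a point): Centre of the front edge of the leaf's flat underside, where the flat part ends and the lip begins (rack x +25, y 0, z 52 mm when down)
- plate: Loose aluminium hold-down plate, 85 (x) x 146 (y) x 4 mm, about 120 g, lying on the bench, with a black upright grip bar on top; origin at the centre of its underside, x towards the edge that is tucked, z up
- plate_grip (a point): Centre of the plate's grip bar, 18 mm above the plate's underside and 15 mm behind the plate's centre (plate x -15); the bar is 36 mm long (x), 12 mm thick (y, pinch it across this) and stands 28 mm high on the plate; axes as the plate's
- plate_edge (a point): Middle of the plate's far (+x) edge, on its underside, 57.5 mm ahead of the grip bar's centre; axes as the plate's
- cap_a (a joint): Hinged flip cap of tube a, white disc 15.6 mm across and 3 mm thick: 0 = shut (top at z 42.4 mm, 1.6 mm below the rail tops and tube axis at rack x -10), grows as it opens (rad, to 2.1), at 1.57 it stands upright. Light friction keeps it where it is left; pushing it over and down needs about 1 N
- cap_a_center (a point): Centre of the cap disc of tube a, 10.5 mm from its hinge; when shut it lies over the tube's axis
- tube_a_hinge (a point): Middle of the hinge line (along rack y) of cap a, on the front (-x) side of the tube 10.5 mm from its axis, 39.2 mm above the bench; the open cap stands up from here and is pushed towards +x and down to shut; axes as the rack's
- cap_b (a joint): Hinged flip cap of tube b, white disc 15.6 mm across and 3 mm thick: 0 = shut (top at z 42.4 mm, 1.6 mm below the rail tops and tube axis at rack x -10), grows as it opens (rad, to 2.1), at 1.57 it stands upright. Light friction keeps it where it is left; pushing it over and down needs about 1 N
- cap_b_center (a point): Centre of the cap disc of tube b, 10.5 mm from its hinge; when shut it lies over the tube's axis
- tube_b_hinge (a point): Middle of the hinge line (along rack y) of cap b, on the front (-x) side of the tube 10.5 mm from its axis, 39.2 mm above the bench; the open cap stands up from here and is pushed towards +x and down to shut; axes as the rack's
- cap_c (a joint): Hinged flip cap of tube c, white disc 15.6 mm across and 3 mm thick: 0 = shut (top at z 42.4 mm, 1.6 mm below the rail tops and tube axis at rack x -10), grows as it opens (rad, to 2.1), at 1.57 it stands upright. Light friction keeps it where it is left; pushing it over and down needs about 1 N
- cap_c_center (a point): Centre of the cap disc of tube c, 10.5 mm from its hinge; when shut it lies over the tube's axis
- tube_c_hinge (a point): Middle of the hinge line (along rack y) of cap c, on the front (-x) side of the tube 10.5 mm from its axis, 39.2 mm above the bench; the open cap stands up from here and is pushed towards +x and down to shut; axes as the rack's
- beaker: Clear beaker, 49 mm across, 56 mm high, behind the rack, bystander, origin at the centre of its underside
- ptfe_tape: Tape roll lying flat, 52 mm across, 14 mm high, right of the rack, bystander, origin at the centre of its underside
- trap_bottle: White square bottle, 44 x 44 x 84 mm, left of the plate, bystander, origin at the centre of its underside
There are look-alikes about, which are no part of the job. What is shaped like the plate but red is not meant.

How it is judged:
By the outcome, as a careful person would: the job done as asked, in the order asked, and still so for the second after the job is handed in, while the arm keeps its last pose, push and grip.
It also fails if it takes over 51 s, if anything falls off the work surface, if the arm or the gripper's body presses on something with over 40 N, if the wrist force passes 120 N, or if a joint passes its speed limit or range.

## Robot

A 6-joint arm with a two-finger parallel gripper is mounted at the origin on a cart in front of the work surface, level with it; the furniture and walls round the work are solid. World frame = base frame: x ahead of the robot, y to its left, z up, the work surface at z = 0. Lengths are in m, angles in rad, forces in N, time in s.
With the tool pointing down it reaches from about 0.25 to 0.775 m from the base axis. Payload 4 kg.
Tool frame: the origin (TCP) lies at the very end of the fingers, on their centre line; the grasp point (between the pads) lies tcp_to_grasp behind it (tcp_to_grasp is the distance from the TCP to the grasp point, in m); z points along the fingers, y is the direction in which the jaws open and shut (so a half turn about z gives the same grasp; the last joint's range is limited). The gripper opens to 94 mm and grips with 3 to 60 N. Pads are 16 mm wide; open, the fingers measure 119 mm over their backs; the gripper's body (75 mm by 177 mm) begins 78 mm behind the grasp point.
Start: joints at [1.221, 0.087, 1.371, -0, 1.684, -0.103], TCP at [0.134, 0.533, 0.206] pointing down, gripper open.
Joint ranges: [-3.1, 3.1], [-0.76, 2.03], [0.27, 2.55], [-1.08, 4.22], [0.17, 2.65], [-2.57, 2.57]. Speed limits (rad/s): [2.79, 2.79, 3.14, 3.14, 3.14, 3.14].

## Interface

Orientations are given as [roll, pitch, yaw] about the fixed x, y, z axes, in that order (R = Rz(yaw) Ry(pitch) Rx(roll)).
In Python, from bench import * gives the robot as it stands.
- The arm moves only by the tool play_rows, never from a script. Its argument "rows" is a list of rows, each a list of 3 entries, a list of its own where there are three numbers: the finger opening in cm, from 0 to 9.4, then the shift along the world's x, y, z in cm, then the turn, a rotation vector about the world's x, y, z in rad. A call has 1 to 8 rows; each row is the pose to reach, as a shift and turn from the pose commanded when the call began; what a row does not reach only later rows make up. A row lasts 1/12 s, in which the tool goes at most 41.7 mm and 7.16 degrees, less where a joint would pass 70% of its speed; a pose out of reach is approached as far as the arm can. A call with a gripper value outside its range is refused whole. The fingers move at their own pace and stop on an object; the grip force is fixed at half the most. Time passes only in rows, so rows that repeat a pose let the fingers close. It gives the time, the measured TCP pose, the force and the opening at its end, in the units of the state.
- get_obs(): the state, without advancing time (a new reading comes with each control period).
- snapshot(name): name is "scene" or "top" or "wrist"; returns a dict with "pixels" (384x512x3 uint8, red, green, blue), "fx", "fy", "cx", "cy" (pixels), "rvec" (rotation vector, rad) and "tvec" (3), from world to camera coordinates, as OpenCV has them. Camera axes: x right, y down, z forward; pixel columns grow to the right and rows downward; lengths in m; the calibration is good to about 2 mm. The wrist camera is an equidistant fisheye: a pixel r from the principal point sees the ray r / f radians off the axis. A picture is of the moment at which its call begins. There is no depth.
- close_job(): hands the job in, once; it reports no verdict.
Trained networks look in the newest picture that a camera, given by its name, has taken for a name from the list of things; names that differ only in an ending like _2 or _b are one class to them, and where a whole thing is asked for, a point or a joint stands for the part that bears it (a point fixed in the world has none). Each returns a list of dicts, best first, with "confidence" (0 to 1); they miss things now and then, are a little off and sometimes report something else, mostly with a low value. They report only what shows in the picture. A call takes as long as a camera call. They do not tell look-alikes from the thing itself.
- silhouettes(camera, label): "mask" (384x512 bool, what is visible of it) and "point" ([row, column] in pixels, amid what is visible of it).
The state is a dict: "time": time; "joint_positions": joint angles; "qvel": joint speeds; "joint_torque": joint torques, N m; "tool_pos": TCP position; "ee_rot": TCP orientation; "wrist_force": force on the tool from outside, world axes, zero at the start; "wrist_torque": the same for the moment, N m; "width": finger opening in m.
Only numpy, scipy, OpenCV 4.12 (cv2) and the standard library are available. Lean on these libraries where they do the work, as an engineer would, in place of code of your own. Each camera call takes 0.05 s, during which the arm holds its last target. There are 200 camera calls.

## Working session

There is one attempt and no reset: what is moved stays moved. The work goes in short steps, Python scripts to look and compute and a tool call to move; the robot and the scene stay as the last step left them, time stands still between calls to the robot, and variables do not carry over. Pictures are saved under pics/ and viewed, about 8 in all and at most 12, crops included, and the job is handed in when it is done.

Besides the shell and the picture viewer there is one more tool, called as name(argument=value, ...) on one line, values as JSON. play_rows: Moves the arm, as the interface text tells. Its arguments: {"type":"object","properties":{"rows":{"type":"array"}},"required":["rows"]}

```bash
ls; mkdir -p pics
cat > h.py <<'E'
from bench import *
import numpy as np, cv2, pickle
def snap(n):
    s=snapshot(n); s['name']=n; return s
def save(s,f,crop=None,k=1):
    im=s['pixels'][:,:,::-1]
    if crop: r0,r1,c0,c1=crop; im=im[r0:r1,c0:c1]
    im=cv2.resize(im,None,fx=k,fy=k,interpolation=cv2.INTER_CUBIC); cv2.imwrite('pics/'+f+'.png',im)
def proj(s,P):
    P=np.atleast_2d(np.array(P,float)); R=cv2.Rodrigues(np.array(s['rvec'],float))[0]
    c=P@R.T+np.array(s['tvec']).ravel()
    if s['name']=='wrist':
        r=np.hypot(c[:,0],c[:,1]); th=np.arctan2(r,c[:,2]); k=np.where(r>1e-9,th/np.maximum(r,1e-9),0)
        x,y=c[:,0]*k,c[:,1]*k
    else: x,y=c[:,0]/c[:,2],c[:,1]/c[:,2]
    return np.c_[s['fy']*y+s['cy'],s['fx']*x+s['cx']]   # row,col
def onz(s,rc,z):
    rc=np.atleast_2d(np.array(rc,float)); x=(rc[:,1]-s['cx'])/s['fx']; y=(rc[:,0]-s['cy'])/s['fy']
    if s['name']=='wrist':
        r=np.hypot(x,y); k=np.where(r>1e-9,np.sin(r)/np.maximum(r,1e-9),1); d=np.c_[x*k,y*k,np.cos(r)]
    else: d=np.c_[x,y,np.ones(len(x))]
    R=cv2.Rodrigues(np.array(s['rvec'],float))[0]; o=-R.T@np.array(s['tvec']).ravel(); d=d@R
    return o+d*((z-o[2])/d[:,2])[:,None]
E
python3 - <<'E'
from h import *
o=get_obs(); print({k:np.round(v,3) for k,v in o.items()})
import bench; print([x for x in dir(bench) if not x.startswith('_')])
ims=[]
for n in('scene','top'):
    s=snap(n); save(s,n+'0',k=1.5)
    print(n,np.round(-cv2.Rodrigues(np.array(s['rvec']))[0].T@np.array(s['tvec']).ravel(),3),s['fx'])
    for l in('rack','rails','plate','plate_grip','leaf','cap_a','beaker','ptfe_tape','trap_bottle'):
        for d in silhouettes(n,l)[:5]:
            print(n,l,round(d['confidence'],2),np.round(d['point']),d['mask'].sum(),np.round(onz(s,d['point'],0.0)[0],3))
E
```

```text
pics
{'time': np.float64(0.0), 'joint_positions': array([ 1.221,  0.088,  1.372,  0.   ,  1.684, -0.103]), 'qvel': array([ 0.   ,  0.001,  0.001,  0.001, -0.001,  0.   ]), 'joint_torque': array([ 1.0000e-03, -3.4017e+01, -3.0244e+01,  7.2000e-02,  3.3000e-02,
       -0.0000e+00]), 'tool_pos': array([0.134, 0.533, 0.204]), 'ee_rot': array([-3.139, -0.   ,  2.895]), 'wrist_force': array([ 0.307,  0.389, -0.067]), 'wrist_torque': array([ 0.004, -0.089, -0.007]), 'width': np.float64(0.094)}
['IKError', 'close_job', 'get_obs', 'silhouettes', 'snapshot', 'tcp_to_grasp']
scene [-0.14  -0.621  0.726] 360.8671830497572
scene rack 0.84 [242. 294.] 2203 [ 0.52  -0.168 -0.   ]
scene rails 0.81 [246. 306.] 473 [ 0.528 -0.204  0.   ]
scene plate 0.96 [215. 328.] 752 [ 0.692 -0.174  0.   ]
scene plate 0.58 [188. 194.] 489 [0.506 0.276 0.   ]
scene plate 0.27 [242. 297.] 2215 [ 0.526 -0.174  0.   ]
scene plate_grip 0.82 [221. 327.] 773 [ 0.666 -0.187  0.   ]
scene plate_grip 0.77 [190. 195.] 569 [0.502 0.265 0.   ]
scene leaf 0.95 [227. 302.] 360 [ 0.589 -0.146  0.   ]
scene beaker 0.52 [193. 292.] 261 [ 0.715 -0.009  0.   ]
scene ptfe_tape 0.69 [292. 336.] 255 [ 0.438 -0.358  0.   ]
scene trap_bottle 0.8 [161. 190.] 284 [0.627 0.446 0.   ]
top [0.503 0.03  1.167] 388.4882776623083
top rack 0.95 [219. 322.] 2129 [ 0.507 -0.183  0.   ]
top rails 0.59 [224. 299.] 340 [ 0.491 -0.112  0.   ]
top plate 0.77 [223. 172.] 1339 [0.499 0.268 0.   ]
top plate 0.56 [161. 322.] 1363 [ 0.681 -0.185  0.   ]
top plate_grip 0.81 [164. 321.] 1345 [ 0.672 -0.181  0.   ]
top plate_grip 0.57 [222. 170.] 1367 [0.5   0.274 0.   ]
top leaf 0.72 [211. 321.] 610 [ 0.53  -0.179  0.   ]
top leaf 0.46 [163. 270.] 228 [ 0.676 -0.029  0.   ]
top cap_a 0.47 [199. 129.] 308 [0.571 0.398 0.   ]
top beaker 0.49 [163. 271.] 247 [ 0.676 -0.03   0.   ]
top ptfe_tape 0.67 [238. 387.] 210 [ 0.447 -0.376  0.   ]
top trap_bottle 0.69 [202. 130.] 261 [0.564 0.393 0.   ]
```

View pics/top0.png

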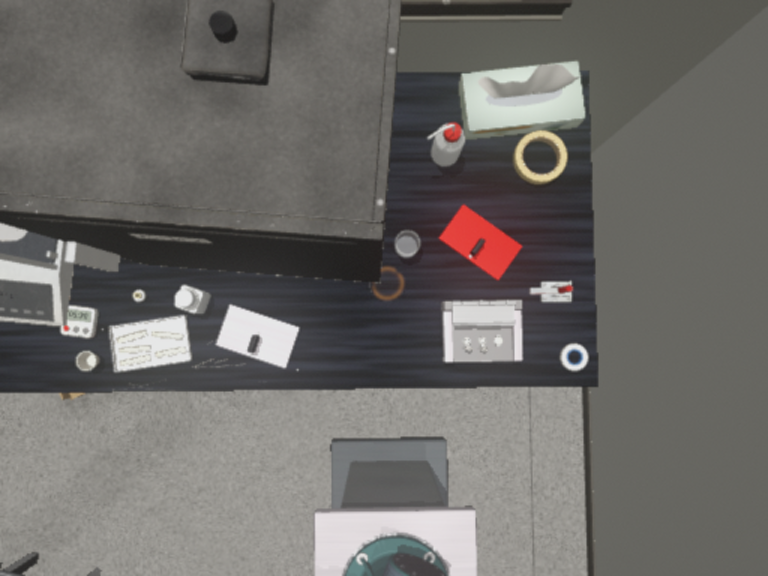

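View pics/scene0.png

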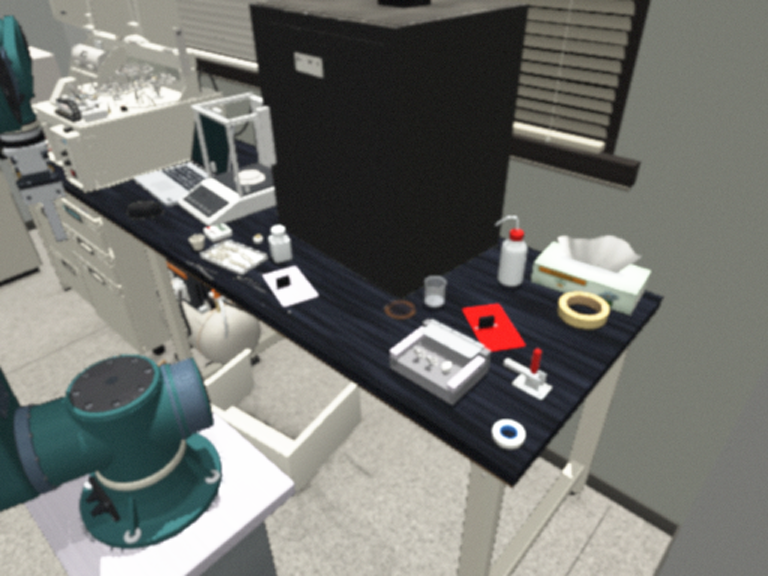

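The top view shows the white plate at about (171,223), with its bar towards the robot. The look-alike is red, at (320,161). The rack is at (322,219) with yaw about 0 and the caps in its front half. I'm moving above the rack for a close look.

play_rows(rows=[[0, [29.6, -71.3, 4], [0, 0, 0.24]], [0, [29.6, -71.3, 4], [0, 0, 0.24]], [0, [29.6, -71.3, 4], [0, 0, 0.24]], [0, [29.6, -71.3, 4], [0, 0, 0.24]], [0, [29.6, -71.3, 4], [0, 0, 0.24]], [0, [29.6, -71.3, 4], [0, 0, 0.24]], [0, [29.6, -71.3, 4], [0, 0, 0.24]], [0, [29.6, -71.3, 4], [0, 0, 0.24]]])

```text
time: 1.67
tool_pos: [0.2621, 0.2242, 0.2231]
ee_rot: [3.141, 0.001, 3.136]
wrist_force: [0.7, 0.3, -0.7]
width: 0.044
```

play_rows(rows=[[0, [15, -38, 2], [0, 0, 0]], [0, [15, -38, 2], [0, 0, 0]], [0, [15, -38, 2], [0, 0, 0]], [0, [15, -38, 2], [0, 0, 0]], [0, [15, -38, 2], [0, 0, 0]], [0, [15, -38, 2], [0, 0, 0]], [0, [15, -38, 2], [0, 0, 0]], [0, [15, -38, 2], [0, 0, 0]]])

```text
time: 2.33
tool_pos: [0.3844, -0.0861, 0.2396]
ee_rot: [-3.141, 0.002, 3.134]
wrist_force: [0.1, 0.0, -0.3]
width: 0.0004
```

play_rows(rows=[[0, [2, -5.5, 0], [0, 0, 0]], [0, [2, -5.5, 0], [0, 0, 0]], [0, [2, -5.5, 0], [0, 0, 0]], [0, [2, -5.5, 0], [0, 0, 0]]])

```text
time: 2.67
tool_pos: [0.4041, -0.1392, 0.2387]
ee_rot: [3.14, -0.001, 3.133]
wrist_force: [0.2, -0.3, -0.1]
width: 0.0004
```

Run:
```python
from h import *
o=get_obs(); print(o['tool_pos'],o['ee_rot'],o['joint_positions'].round(2),tcp_to_grasp)
s=snap('wrist'); pickle.dump(s,open('w1.pkl','wb')); save(s,'w1',k=1.5)
print(np.round(-cv2.Rodrigues(np.array(s['rvec']))[0].T@np.array(s['tvec']).ravel(),3),s['fx'],s['cx'],s['cy'])
for l in('rack','leaf','cap_a','rails'):
    for d in silhouettes('wrist',l)[:4]:
        m=d['mask'];cs=max(cv2.findContours(m.astype('uint8'),0,2)[0],key=cv2.contourArea)
        print(l,round(d['confidence'],2),np.round(d['point']),m.sum(),cv2.boxPoints(cv2.minAreaRect(cs)).round().tolist())
```

```text
[ 0.4040542  -0.13918586  0.23869734] [ 3.14035972e+00 -1.13562706e-03  3.13273040e+00] [-0.47 -0.19  1.57  0.    1.76 -2.03] 0.0188
[ 0.322 -0.139  0.417] 297.3186396354542 254.05304937386256 190.65808672741863
rack 0.69 [220. 220.] 6429 [[175.0, 190.0], [285.0, 189.0], [286.0, 276.0], [176.0, 277.0]]
leaf 0.7 [259. 210.] 913 [[190.0, 250.0], [230.0, 250.0], [230.0, 275.0], [190.0, 275.0]]
cap_a 0.54 [218. 249.] 34 [[248.0, 217.0], [256.0, 217.0], [256.0, 221.0], [248.0, 221.0]]
cap_a 0.47 [219. 231.] 48 [[225.0, 216.0], [234.0, 216.0], [234.0, 221.0], [225.0, 221.0]]
rails 0.68 [224. 194.] 1470 [[175.0, 198.0], [188.0, 197.0], [193.0, 262.0], [180.0, 264.0]]
```

View pics/w1.png

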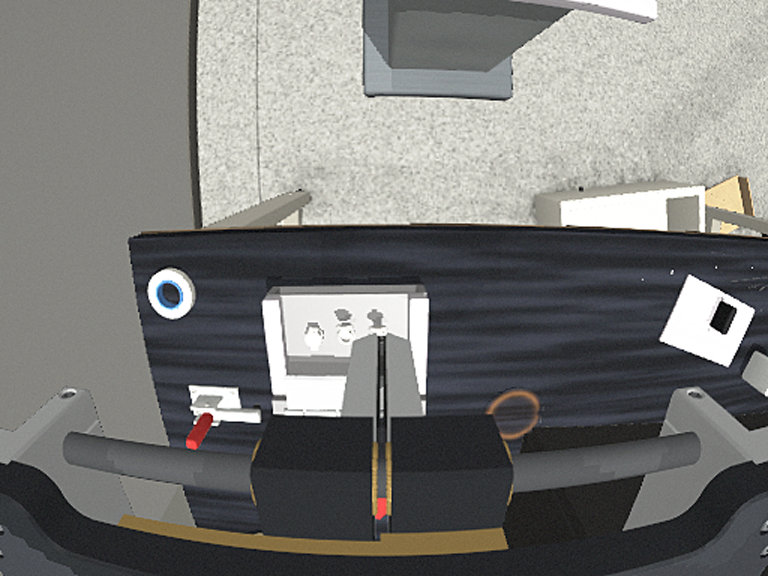

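Run:
```python
from h import *
s=pickle.load(open('w1.pkl','rb')); save(s,'w1c',(180,285,165,295),5.7)
```

```text
(no output)
```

View pics/w1c.png

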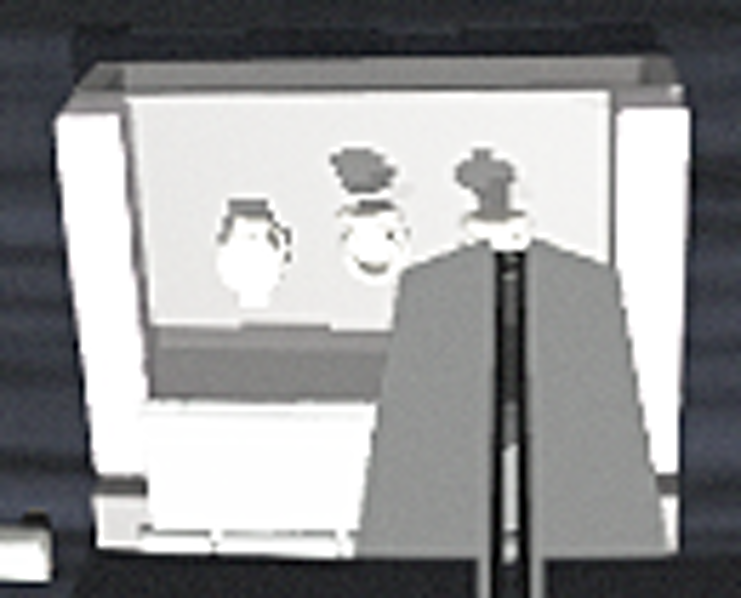

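```bash
cat > rk.py <<'E'
from h import *
from scipy.optimize import least_squares
def T(p,P):
    P=np.atleast_2d(np.array(P,float)); c,s=np.cos(p[2]),np.sin(p[2]); R=np.array([[c,-s],[s,c]])
    return np.c_[P[:,:2]@R.T+np.array(p[:2]),P[:,2]]
def fit(s,P,px,p0,x0=0):
    r=least_squares(lambda p:(proj(s,T(p,P))-px).ravel(),p0); return r.x,r.fun.reshape(-1,2).round(1)
E
python3 - <<'E'
from rk import *
s=pickle.load(open('w1.pkl','rb'))
px=np.array([[112,57],[112,125],[475,95],[475,148],[108,617],[108,690],[475,680]])/5.7+[180,165]
z=.044;P=[[-.049,-.075,z],[-.049,-.059,z],[.049,-.075,z],[.049,-.059,z],[-.049,.059,z],[-.049,.075,z],[.049,.075,z]]
p,r=fit(s,P,px-0.5,[.5,-.18,0]);print(p,r.tolist())
for y in(-.03,0,.03):
  print(y,((proj(s,T(p,[[-.0205,y,.0392],[-.0205,y,.0497],[-.0205,y,.0575],[-.01,y,.0424],[-.0025,y,.0424]]))-[180,165])*5.7).round().tolist())
E
```

```text
[ 4.93403293e-01 -1.73394416e-01 -2.00117223e-04] [[0.1, -0.4], [0.1, -1.0], [-0.5, -0.1], [-0.2, 1.1], [0.3, 0.8], [0.2, -0.0], [-0.0, -0.4]]
-0.03 [[215.0, 247.0], [231.0, 240.0], [244.0, 236.0], [260.0, 248.0], [288.0, 250.0]]
0 [[215.0, 370.0], [231.0, 367.0], [244.0, 364.0], [260.0, 371.0], [288.0, 372.0]]
0.03 [[214.0, 495.0], [231.0, 495.0], [244.0, 494.0], [260.0, 495.0], [288.0, 496.0]]
```

play_rows(rows=[[0, [3.4, -0.4, -4], [0, 0, 0]], [0, [3.4, -0.4, -8], [0, 0, 0]], [0, [3.4, -0.4, -12], [0, 0, 0]], [0, [3.4, -0.4, -15], [0, 0, 0]], [0, [3.4, -0.4, -17.5], [0, 0, 0]], [0, [3.4, -0.4, -18.7], [0, 0, 0]], [0, [3.4, -0.4, -18.7], [0, 0, 0]]])

```text
time: 3.5
tool_pos: [0.4355, -0.1404, 0.0484]
ee_rot: [3.138, -0.007, 3.137]
wrist_force: [0.1, 0.4, 0.7]
width: 0.0002
```

play_rows(rows=[[0, [1.5, -0.3, 0.2], [0, 0, 0]], [0, [2.8, -0.3, 0.2], [0, 0, 0]], [0, [3.8, -0.3, 0.2], [0, 0, 0]], [0, [4.4, -0.3, 0], [0, 0, 0]], [0, [4.8, -0.3, -0.3], [0, 0, 0]], [0, [4.8, -0.3, -0.5], [0, 0, 0]], [0, [4.8, -0.3, -0.7], [0, 0, 0]], [0, [4.8, -0.3, -0.7], [0, 0, 0]]])

```text
time: 4.17
tool_pos: [0.4855, -0.1455, 0.0444]
ee_rot: [3.141, -0.001, 3.135]
wrist_force: [-0.6, 0.4, -0.4]
width: 0.0005
```

play_rows(rows=[[0, [0, 0, -0.1], [0, 0, 0]], [0, [0, 0, -0.2], [0, 0, 0]], [0, [0, 0, -0.3], [0, 0, 0]], [0, [0, 0, -0.3], [0, 0, 0]]])

```text
time: 4.5
tool_pos: [0.4859, -0.1457, 0.0426]
ee_rot: [3.141, -0.0, 3.135]
wrist_force: [-1.6, 0.2, 4.1]
width: 0.0002
```

play_rows(rows=[[0, [0, 0, 2.5], [0, 0, 0]], [0, [-3, -2.8, 2.5], [0, 0, 0]], [0, [-5, -2.8, 2], [0, 0, 0]], [0, [-5, -2.8, 0.9], [0, 0, 0]], [0, [-5, -2.8, 0.9], [0, 0, 0]], [0, [-3.5, -2.8, 0.9], [0, 0, 0]], [0, [-2, -2.8, 0.9], [0, 0, 0]], [0, [-1, -2.8, 0.9], [0, 0, 0]]])

```text
time: 5.17
tool_pos: [0.4774, -0.1733, 0.0504]
ee_rot: [3.141, -0.001, 3.135]
wrist_force: [-0.8, 0.1, 0.1]
width: 0.0008
```

play_rows(rows=[[0, [0.4, 0, -0.2], [0, 0, 0]], [0, [0.8, 0, -0.5], [0, 0, 0]], [0, [0.8, 0, -0.7], [0, 0, 0]], [0, [0.8, 0, -0.9], [0, 0, 0]], [0, [0.8, 0, -0.9], [0, 0, 0]]])

```text
time: 5.58
tool_pos: [0.4846, -0.1735, 0.0427]
ee_rot: [3.141, 0.001, 3.135]
wrist_force: [-0.2, 0.6, 3.8]
width: 0.0006
```

play_rows(rows=[[4, [0, 0, 3], [0, 0, 0]], [4, [-2, 2, 6], [0, 0, 0]], [4, [-5, 5, 8], [0, 0, 0]], [4, [-7, 8, 10], [0, 0, 0]], [4, [-8, 10, 12], [0, 0, 0]], [4, [-8, 10, 12], [0, 0, 0]]])

```text
time: 6.08
tool_pos: [0.4042, -0.0714, 0.1667]
ee_rot: [-3.141, 0.008, 3.138]
wrist_force: [1.0, 0.3, 0.1]
width: 0.037
```

Run:
```python
from h import *
o=get_obs(); print(o['time'],o['tool_pos'],o['ee_rot'])
s=snap('wrist'); pickle.dump(s,open('w2.pkl','wb'))
p=proj(s,[[.4934,-.1734,.044]])[0]; r,c=p.astype(int); print(p)
save(s,'w2c',(max(r-60,0),min(r+60,384),max(c-75,0),c+75),5)
```

```text
6.0833 [ 0.40418722 -0.07143871  0.1667155 ] [-3.14068836  0.00798361  3.13779507]
[255.56545722 169.29329031]
```

View pics/w2c.png

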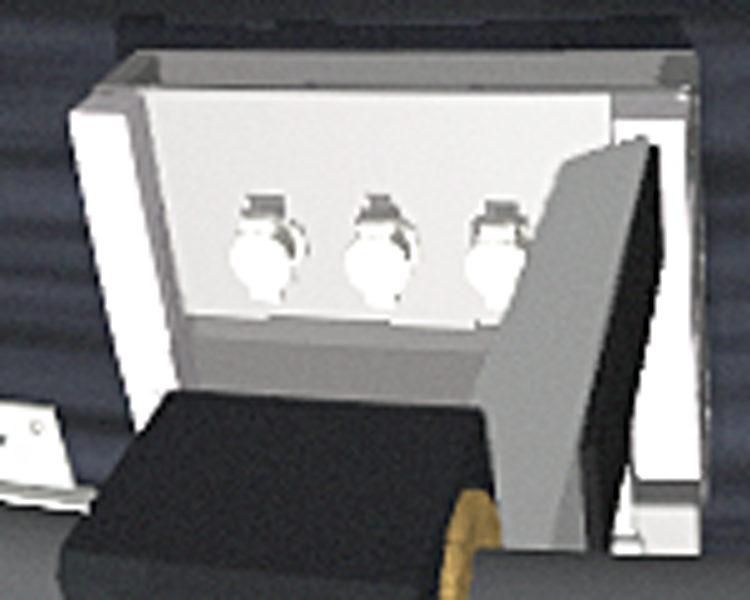

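All three caps now look the same and shut, at (265,255), (380,258) and (495,262) in the crop. Next I'll look at the white plate from close by.

play_rows(rows=[[6, [-2, 4, 3], [0, 0, 0]], [6, [-2, 8, 4], [0, 0, 0]], [6, [-2, 12, 4], [0, 0, 0]], [6, [-2, 16, 4], [0, 0, 0]], [6, [-2, 20, 4], [0, 0, 0]], [6, [-2, 24, 4], [0, 0, 0]], [6, [-2, 24, 4], [0, 0, 0]], [6, [-2, 24, 4], [0, 0, 0]]])

```text
time: 6.8
tool_pos: [0.3839, 0.1674, 0.2003]
ee_rot: [-3.14, -0.003, 3.139]
wrist_force: [0.5, -0.1, 0.6]
width: 0.0599
```

Run:
```python
from rk import *
s=pickle.load(open('w2.pkl','rb')); r,c=255,169
px=np.array([[110,70],[110,130],[118,613],[118,690],[483,702]])/5+[r-60,c-75]
z=.044;P=[[-.049,-.075,z],[-.049,-.059,z],[-.049,.059,z],[-.049,.075,z],[.049,.075,z]]
print(fit(s,P,px-.5,[.49,-.17,0]))
o=get_obs(); print(o['time'],o['tool_pos'],o['ee_rot'])
s=snap('wrist'); pickle.dump(s,open('w3.pkl','wb')); save(s,'w3',k=1.5)
for l in('plate','plate_grip'):
    for d in silhouettes('wrist',l)[:3]:
        m=d['mask'];cs=max(cv2.findContours(m.astype('uint8'),0,2)[0],key=cv2.contourArea)
        print(l,round(d['confidence'],2),np.round(d['point']),m.sum(),onz(s,d['point'],.004).round(3),cv2.boxPoints(cv2.minAreaRect(cs)).round().tolist())
```

```text
(array([ 4.93407714e-01, -1.72313925e-01,  4.01367916e-04]), array([[-0.2, -0.2],
       [ 0.1, -0.7],
       [ 0.1,  0.7],
       [ 0.2, -0.2],
       [-0.1,  0.3]]))
6.8 [0.38385903 0.16743861 0.20029558] [-3.14026439e+00 -2.84366713e-03  3.13932626e+00]
plate 0.67 [242. 329.] 3600 [[0.489 0.273 0.004]] [[266.0, 258.0], [283.0, 203.0], [378.0, 232.0], [362.0, 287.0]]
plate_grip 0.65 [241. 333.] 3537 [[0.489 0.279 0.004]] [[267.0, 258.0], [284.0, 203.0], [379.0, 232.0], [363.0, 287.0]]
plate_grip 0.46 [240.  40.] 73 [[ 0.503 -0.206  0.004]] [[34.0, 235.0], [41.0, 235.0], [41.0, 247.0], [34.0, 247.0]]
```

View pics/w3.png

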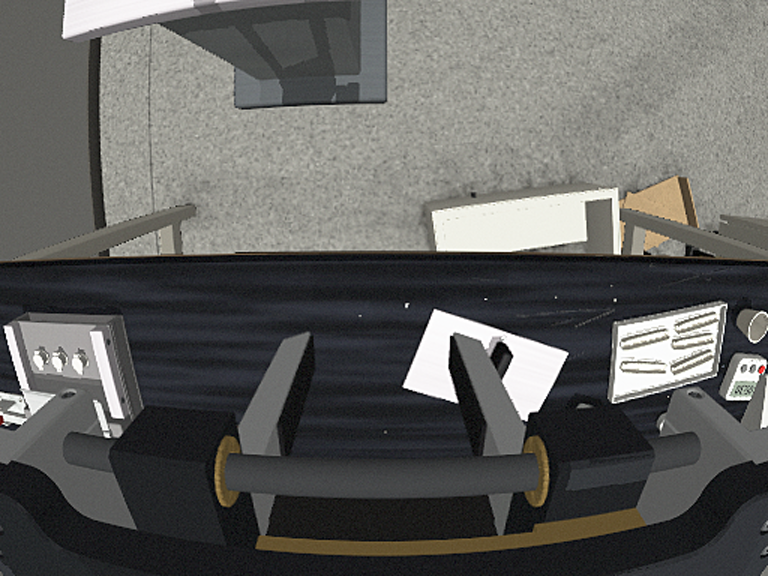

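Run:
```python
from rk import *
s=pickle.load(open('w3.pkl','rb'))
g=cv2.cvtColor(s['pixels'],cv2.COLOR_RGB2GRAY)
px=np.array([[309,435],[352,568],[388,403]],float)/1.5
sub=cv2.cornerSubPix(g,px[:,::-1].astype(np.float32).reshape(-1,1,2).copy(),(4,4),(-1,-1),(3,30,.01)).reshape(-1,2)[:,::-1]
print(px,sub)
z=.004;P=[[-.0425,-.073,z],[-.0425,.073,z],[.0425,-.073,z]]
for q in(px-.5,sub):
    p,r=fit(s,P,q,[.49,.27,-.28]);print(p.round(4),r.tolist(),'grip',T(p,[[-.015,0,.018]]).round(4))
print((proj(s,T(p,[[-.033,0,.032],[.003,0,.032]]))*1.5).round())
```

```text
[[206.         290.        ]
 [234.66666667 378.66666667]
 [258.66666667 268.66666667]] [[205.4853  289.29144]
 [234.98691 378.73453]
 [257.4676  267.76523]]
[ 0.4974  0.2685 -0.3273] [[-0.1, -0.5], [0.3, 1.2], [-0.0, -0.5]] grip [[0.4832 0.2734 0.018 ]]
[ 0.4976  0.2683 -0.3368] [[-0.3, -0.1], [0.1, 0.5], [0.3, -0.3]] grip [[0.4834 0.2732 0.018 ]]
[[353. 509.]
 [387. 493.]]
```

play_rows(rows=[[6, [3, 3, -2], [0, 0, -0.11]], [6, [6, 6, -5], [0, 0, -0.22]], [6, [9, 9, -8], [0, 0, -0.33]], [6, [9.9, 10.6, -10], [0, 0, -0.33]], [6, [9.9, 10.6, -12], [0, 0, -0.33]], [6, [9.9, 10.6, -14], [0, 0, -0.33]], [6, [9.9, 10.6, -14], [0, 0, -0.33]]])

```text
time: 7.53
tool_pos: [0.4809, 0.2686, 0.0559]
ee_rot: [-3.133, -0.008, 2.802]
wrist_force: [-0.8, -0.5, -0.2]
width: 0.0601
```

Run:
```python
from rk import *
o=get_obs(); print(o['time'],o['tool_pos'],o['ee_rot'])
s=snap('wrist'); pickle.dump(s,open('w4.pkl','wb')); save(s,'w4',(170,384,120,390),2.8)
p=[.4975,.2684,-.332]
print(((proj(s,T(p,[[-.033,0,.032],[.003,0,.032],[-.0425,.073,.004],[-.0425,-.073,.004]]))-[170,120])*2.8).round())
```

```text
7.5333 [0.48092776 0.26861136 0.05586221] [-3.13335581 -0.00809545  2.80157413]
[[ 75. 396.]
 [202. 396.]
 [ 14. 643.]
 [ 16. 145.]]
```

View pics/w4.png

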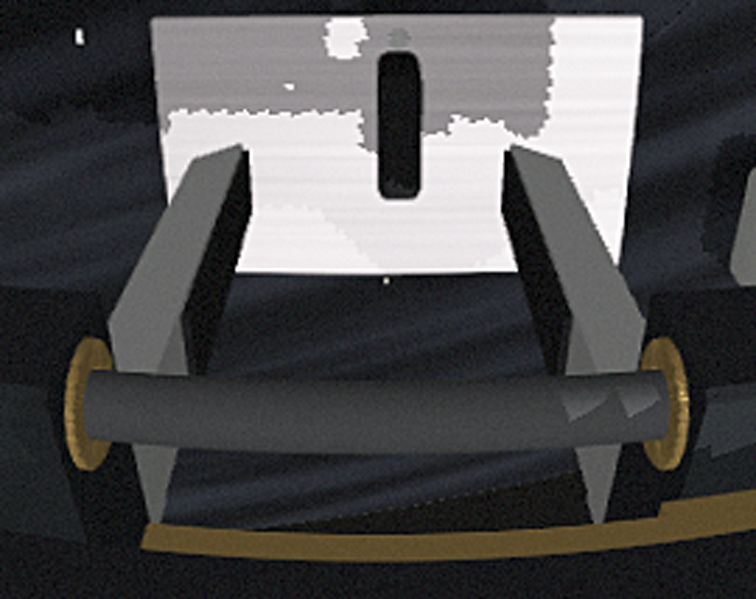

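play_rows(rows=[[6, [0, 0, -1.5], [0, 0, 0]], [6, [0, 0, -3], [0, 0, 0]], [6, [0, 0, -4], [0, 0, 0]], [6, [0, 0, -4.6], [0, 0, 0]], [6, [0, 0, -4.6], [0, 0, 0]], [6, [0, 0, -4.6], [0, 0, 0]]])

```text
time: 8.08
tool_pos: [0.4839, 0.2719, 0.017]
ee_rot: [3.141, 0.001, 2.804]
wrist_force: [-0.1, -0.5, 0.5]
width: 0.0598
```

play_rows(rows=[[6, [-0.1, 0.1, -0.5], [0, 0, 0]], [6, [-0.1, 0.1, -0.9], [0, 0, 0]], [6, [-0.1, 0.1, -0.9], [0, 0, 0]], [6, [-0.1, 0.1, -0.9], [0, 0, 0]]])

```text
time: 8.42
tool_pos: [0.482, 0.2733, 0.0069]
ee_rot: [-3.141, -0.0, 2.805]
wrist_force: [0.1, -0.2, 0.0]
width: 0.06
```

play_rows(rows=[[0, [0, 0, 0], [0, 0, 0]], [0, [0, 0, 0], [0, 0, 0]], [0, [0, 0, 0], [0, 0, 0]], [0, [0, 0, 0], [0, 0, 0]], [0, [0, 0, 0], [0, 0, 0]], [0, [0, 0, 0], [0, 0, 0]], [0, [0, 0, 0], [0, 0, 0]], [0, [0, 0, 0], [0, 0, 0]]])

```text
time: 9.08
tool_pos: [0.4823, 0.2733, 0.0071]
ee_rot: [3.141, 0.0, 2.805]
wrist_force: [1.1, 0.3, 0.0]
width: 0.0117
```

play_rows(rows=[[0, [0, 0, 1], [0, 0, 0]], [0, [0, 0, 3], [0, 0, 0]], [0, [0, 0, 6], [0, 0, 0]], [0, [-1, -1, 9], [0, 0, 0.05]], [0, [-2, -4, 12], [0, 0, 0.1]], [0, [-3, -7, 12], [0, 0, 0.2]], [0, [-4.1, -10, 12], [0, 0, 0.28]], [0, [-4.1, -13, 12], [0, 0, 0.335]]])

```text
time: 9.75
tool_pos: [0.4399, 0.1424, 0.1287]
ee_rot: [3.141, 0.002, -3.138]
wrist_force: [0.5, -1.0, -1.8]
width: 0.012
```

play_rows(rows=[[0, [0, -3.5, 0], [0, 0, 0]], [0, [0, -7, 0], [0, 0, 0]], [0, [0, -11, 0], [0, 0, 0]], [0, [0, -15, 0], [0, 0, 0]], [0, [0, -19, 0], [0, 0, 0]], [0, [0, -23, 0], [0, 0, 0]], [0, [0, -26.5, 0], [0, 0, 0]], [0, [0, -29.5, 0], [0, 0, 0]]])

```text
time: 10.42
tool_pos: [0.4408, -0.1543, 0.1278]
ee_rot: [-3.141, 0.001, 3.138]
wrist_force: [0.6, -0.1, -0.3]
width: 0.0117
```

play_rows(rows=[[0, [0, -1, -1], [0, 0, 0]], [0, [0, -2, -2], [0, 0, 0]], [0, [0, -2.1, -3], [0, 0, 0]], [0, [0, -2.1, -3.5], [0, 0, 0]], [0, [0, -2.1, -3.5], [0, 0, 0]], [0, [0, -2.1, -3.5], [0, 0, 0]]])

```text
time: 10.92
tool_pos: [0.4409, -0.1712, 0.0913]
ee_rot: [3.14, -0.001, -3.141]
wrist_force: [0.1, 0.7, -0.7]
width: 0.0122
```

Run:
```python
from rk import *
o=get_obs(); print(o['time'],o['tool_pos'],o['ee_rot'],o['wrist_force'].round(2),o['width'])
s=snap('wrist'); pickle.dump(s,open('w5.pkl','wb')); save(s,'w5',(150,384,110,390),2.7)
t=o['tool_pos']; z=t[2]-.0071+.004
p=[t[0]+.016,t[1],o['ee_rot'][2]-np.pi]
print(((proj(s,T(p,[[-.0425,-.073,z],[-.0425,.073,z],[.0425,-.073,z],[.0425,.073,z]]))-[150,110])*2.7).round())
print(((proj(s,T([.4934,-.173,0],[[-.049,-.075,.044],[-.049,.075,.044],[-.049,-.059,.044],[-.049,.059,.044]]))-[150,110])*2.7).round())
```

```text
10.9167 [ 0.44093612 -0.17119453  0.09130485] [ 3.14026462e+00 -1.42348300e-03 -3.14141798e+00] [ 0.05  0.67 -0.74] 0.012208894145125625
[[116.  96.]
 [116. 686.]
 [397. 138.]
 [397. 643.]]
[[167. 143.]
 [167. 627.]
 [167. 192.]
 [168. 578.]]
```

View pics/w5.png

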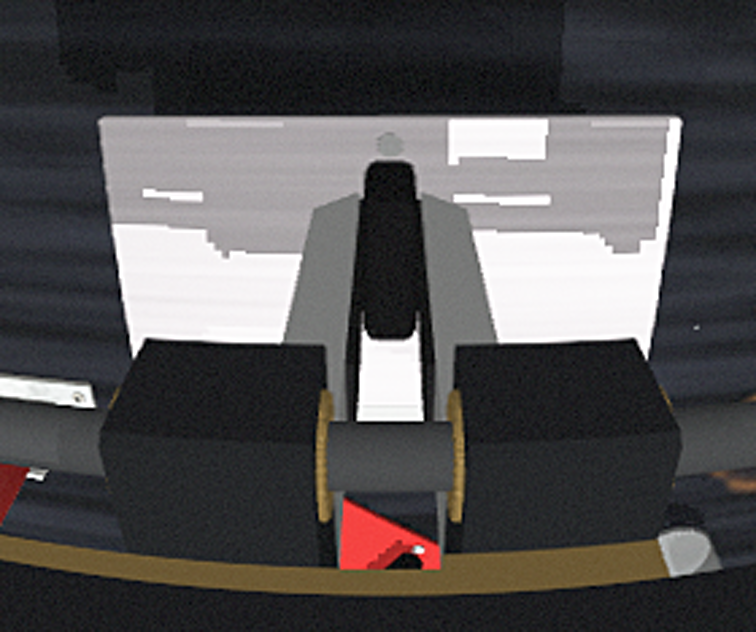

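Run:
```python
from rk import *
s=pickle.load(open('w5.pkl','rb')); c=110+391//2.7
g=s['pixels'].mean(2); print([(r,int(g[r,int(c)-3:int(c)+4].mean())) for r in range(276,310)])
s=snap('scene'); save(s,'s5',(200,275,245,345),7.5)
t=get_obs()['tool_pos']; z=t[2]-.0071
print(((proj(s,T([t[0]+.016,t[1],0],[[x,y,z] for x in(-.0425,.0425) for y in(-.073,.073)]+[[-.015,0,z+.032]]))-[200,245])*7.5).round())
```

```text
[(276, 207), (277, 255), (278, 246), (279, 244), (280, 245), (281, 250), (282, 251), (283, 250), (284, 250), (285, 251), (286, 251), (287, 250), (288, 250), (289, 249), (290, 250), (291, 251), (292, 250), (293, 251), (294, 251), (295, 250), (296, 250), (297, 249), (298, 249), (299, 253), (300, 232), (301, 245), (302, 245), (303, 242), (304, 247), (305, 255), (306, 11), (307, 42), (308, 54), (309, 55)]
[[386. 379.]
 [201.  58.]
 [260. 523.]
 [ 94. 207.]
 [181. 263.]]
```

View pics/s5.png

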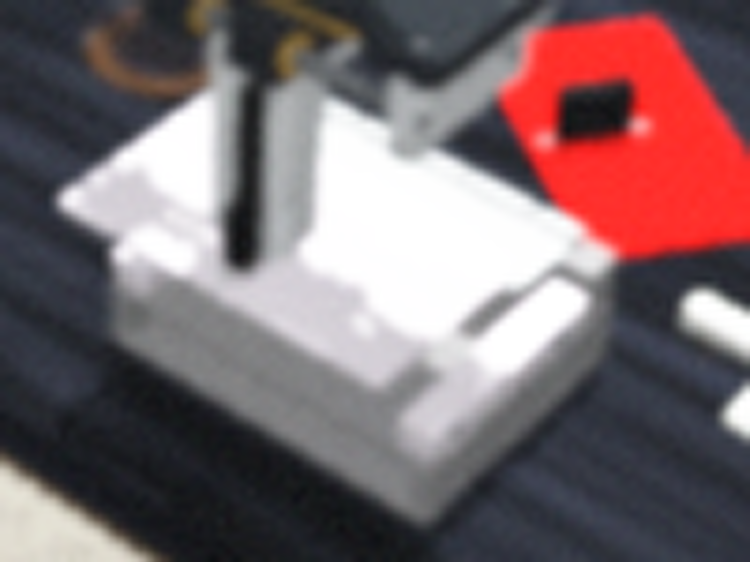

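play_rows(rows=[[0, [0.4, -0.1, -1], [0, 0, 0]], [0, [0.8, -0.2, -2], [0, 0, 0]], [0, [0.8, -0.2, -3], [0, 0, 0]], [0, [0.8, -0.2, -3.4], [0, 0, 0]], [0, [0.8, -0.2, -3.7], [0, 0, 0]], [0, [0.8, -0.2, -3.7], [0, 0, 0]], [0, [0.8, -0.2, -3.7], [0, 0, 0]]])

```text
time: 11.6
tool_pos: [0.4491, -0.1748, 0.0548]
ee_rot: [3.141, -0.0, 3.14]
wrist_force: [0.0, -0.1, -0.5]
width: 0.0118
```

play_rows(rows=[[0, [0, 0.15, -0.1], [0, 0, 0]], [0, [0, 0.15, -0.2], [0, 0, 0]], [0, [0, 0.15, -0.3], [0, 0, 0]], [0, [0, 0.15, -0.4], [0, 0, 0]], [0, [0, 0.15, -0.4], [0, 0, 0]], [0, [0, 0.15, -0.4], [0, 0, 0]]])

```text
time: 12.1
tool_pos: [0.4493, -0.1733, 0.0511]
ee_rot: [3.142, 0.0, 3.14]
wrist_force: [0.2, -0.6, -1.5]
width: 0.0117
```

play_rows(rows=[[0, [0, 0, -0.1], [0, 0, 0]], [0, [0, 0, -0.1], [0, 0, 0]], [0, [0, 0, -0.2], [0, 0, 0]], [0, [0, 0, -0.2], [0, 0, 0]]])

```text
time: 12.43
tool_pos: [0.4494, -0.1733, 0.051]
ee_rot: [-3.141, 0.0, 3.14]
wrist_force: [-3.9, 2.7, 9.0]
width: 0.0121
```

play_rows(rows=[[0, [0, 0, 0.1], [0, 0, 0]], [0, [0.4, 0, 0.1], [0, 0, 0]], [0, [0.8, 0, 0.1], [0, 0, 0]], [0, [1.2, 0, 0.1], [0, 0, 0]], [0, [1.2, 0, 0.1], [0, 0, 0]]])

```text
time: 12.85
tool_pos: [0.4622, -0.1738, 0.051]
ee_rot: [-3.141, 0.001, 3.14]
wrist_force: [-1.6, 0.3, 4.8]
width: 0.0118
```

play_rows(rows=[[0, [0.4, 0.05, 0], [0, 0, 0]], [0, [0.8, 0.05, 0], [0, 0, 0]], [0, [1.2, 0.05, 0], [0, 0, 0]], [0, [1.6, 0.05, 0], [0, 0, 0]], [0, [1.8, 0.05, 0], [0, 0, 0]], [0, [1.8, 0.05, 0], [0, 0, 0]]])

```text
time: 13.35
tool_pos: [0.4798, -0.1733, 0.051]
ee_rot: [-3.141, 0.001, 3.14]
wrist_force: [-1.4, -0.2, 5.5]
width: 0.0118
```

Run:
```python
from rk import *
o=get_obs(); print(o['time'],o['tool_pos'],o['wrist_force'].round(1),o['wrist_torque'].round(2))
a=snap('scene'); save(a,'s6',(200,275,245,345),7.5)
```

```text
13.35 [ 0.47984343 -0.17327453  0.05102662] [-1.4 -0.2  5.5] [0.1  0.39 0.02]
```

View pics/s6.png

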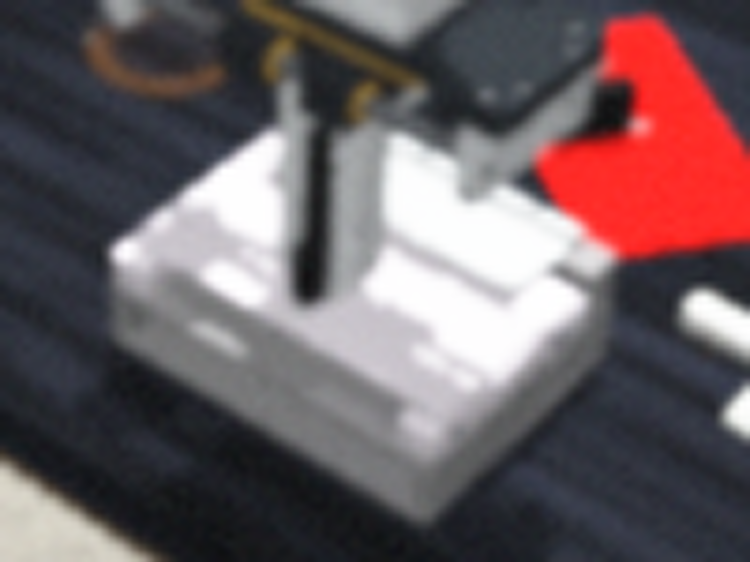

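The leaf still lies level, its front edge running from (380,240) to (510,290), and the plate's edge is underneath it. I'll push on to the back stop.

play_rows(rows=[[0, [0.2, 0, 0], [0, 0, 0]], [0, [0.4, 0, 0], [0, 0, 0]], [0, [0.5, 0, 0], [0, 0, 0]], [0, [0.5, 0, 0], [0, 0, 0]], [0, [0.5, 0, 0], [0, 0, 0]]])

```text
time: 13.82
tool_pos: [0.4845, -0.1733, 0.051]
ee_rot: [-3.141, 0.0, 3.14]
wrist_force: [-2.4, -0.5, 5.7]
width: 0.0119
```

play_rows(rows=[[0, [0.1, 0, 0], [0, 0, 0]], [0, [0.2, 0, 0], [0, 0, 0]], [0, [0.3, 0, 0], [0, 0, 0]], [0, [0.3, 0, 0], [0, 0, 0]]])

```text
time: 14.15
tool_pos: [0.4854, -0.1735, 0.051]
ee_rot: [-3.14, -0.004, 3.14]
wrist_force: [-7.8, -0.2, 9.4]
width: 0.0117
```

play_rows(rows=[[0, [0.05, 0, 0], [0, 0, 0]], [0, [0.1, 0, 0], [0, 0, 0]], [0, [0.1, 0, 0], [0, 0, 0]], [0, [0, 0, 0], [0, 0, 0]], [0, [0, 0, 0], [0, 0, 0]]])

```text
time: 14.57
tool_pos: [0.4855, -0.1735, 0.051]
ee_rot: [-3.14, -0.004, 3.14]
wrist_force: [-7.5, -0.2, 8.3]
width: 0.0117
```

Run:
```python
from rk import *
o=get_obs(); print(o['time'],o['tool_pos'],o['ee_rot'],o['wrist_force'].round(1),o['wrist_torque'].round(2),o['width'])
s=snap('wrist'); pickle.dump(s,open('w7.pkl','wb')); save(s,'w7',(150,384,110,390),2.7)
f=lambda P:((proj(s,T([.4934,-.173,0],P))-[150,110])*2.7).round().tolist()
print('plate near',f([[-.035,-.073,.048],[-.035,.073,.048]]),'rail front',f([[-.049,y,.044] for y in(-.075,-.059,.059,.075)]))
print('leaf lip',f([[.018,-.059,.059],[.018,.059,.059]]))
```

```text
14.5667 [ 0.48546232 -0.17349311  0.05102251] [-3.14030132 -0.00384068  3.13995789] [-7.5 -0.2  8.3] [-0.02  1.34  0.15] 0.011690038975708418
plate near [[114.0, 98.0], [114.0, 688.0]] rail front [[55.0, 91.0], [54.0, 151.0], [54.0, 635.0], [55.0, 695.0]]
leaf lip [[325.0, 162.0], [325.0, 624.0]]
```

View pics/w7.png

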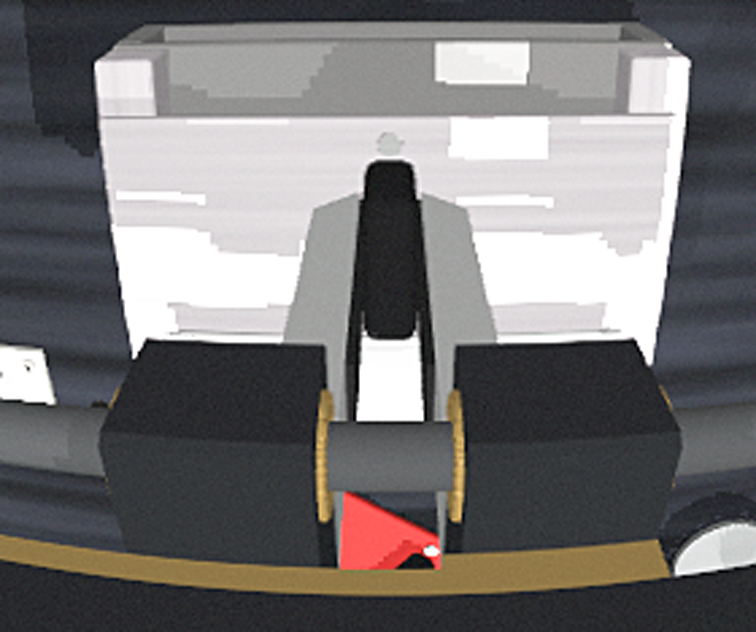

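Run:
```python
from rk import *
s=pickle.load(open('w7.pkl','rb')); g=cv2.cvtColor(s['pixels'],cv2.COLOR_RGB2GRAY)
def w(a): 
    a=cv2.resize(a,None,fx=10,fy=10,interpolation=cv2.INTER_NEAREST)
    return a
L=g[165:205,140:176];Rr=g[165:205,334:370]
st=lambda a:(np.clip((a.astype(float)-120)/135,0,1)**4*255).astype('uint8')
cv2.imwrite('pics/e.png',np.hstack([w(st(L)),w(st(Rr))]))
for r in(188,191,193,196,199,205): print(r,'L',g[r,144:158].tolist(),'R',g[r,354:368].tolist())
q=lambda P:proj(s,T([.4934,-.173,0],P)).round(1).tolist()
print(q([[-.035,y,z] for y,z in((-.075,.044),(-.073,.048),(.073,.048),(.075,.044))]))
```

```text
188 L [40, 48, 165, 227, 221, 219, 221, 220, 213, 212, 218, 220, 221, 220] R [235, 235, 255, 255, 255, 255, 255, 255, 255, 255, 166, 47, 60, 66]
191 L [45, 29, 148, 230, 225, 222, 221, 221, 219, 212, 217, 221, 222, 221] R [227, 228, 231, 227, 219, 255, 255, 255, 255, 255, 95, 47, 55, 61]
193 L [40, 31, 109, 174, 172, 154, 151, 153, 155, 155, 154, 154, 159, 157] R [229, 229, 227, 229, 255, 255, 254, 255, 255, 255, 45, 38, 47, 50]
196 L [34, 24, 114, 221, 232, 224, 223, 224, 224, 223, 223, 225, 223, 220] R [215, 216, 215, 211, 255, 255, 255, 255, 255, 235, 21, 38, 45, 48]
199 L [41, 39, 54, 187, 230, 218, 220, 219, 216, 219, 217, 218, 220, 217] R [228, 227, 225, 222, 255, 255, 255, 255, 255, 151, 25, 41, 37, 44]
205 L [50, 58, 54, 120, 218, 226, 220, 221, 217, 221, 220, 221, 219, 221] R [220, 218, 217, 255, 255, 255, 255, 255, 227, 27, 52, 55, 60, 58]
[[190.6, 145.7], [192.3, 146.4], [192.2, 364.9], [190.5, 365.6]]
```

View pics/e.png

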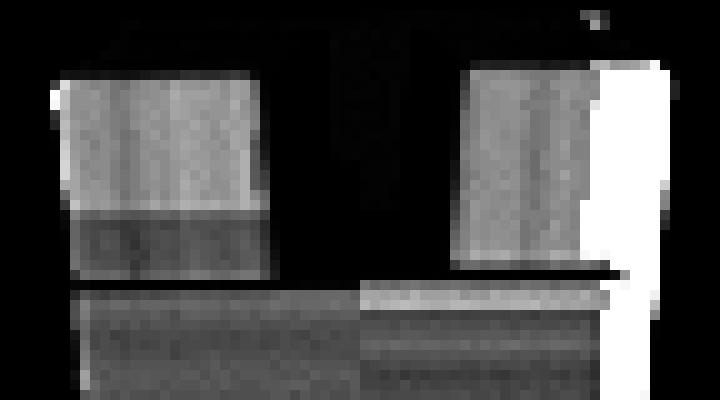

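play_rows(rows=[[0, [-0.1, 0, 0], [0, 0, 0]], [0, [-0.15, 0, 0], [0, 0, 0]], [0, [-0.15, 0, 0], [0, 0, 0]], [0, [-0.15, 0, 0], [0, 0, 0]]])

```text
time: 14.95
tool_pos: [0.4855, -0.1735, 0.051]
ee_rot: [-3.14, -0.001, 3.14]
wrist_force: [-3.6, -0.8, 6.6]
width: 0.0117
```

Run:
```python
from bench import *
print(close_job())
o=get_obs(); print(o['time'],o['tool_pos'],o['wrist_force'],o['width'])
```

```text
the job is handed in; nothing more can be done
None
the job is handed in; nothing more can be done
```

I pressed the two open caps shut (the middle tube and the left tube in the rack frame). I then took the white plate by its bar and slid it under the leaf to the back stop. The job was handed in at about 15 s, still gripping and pressing down.

**Caps:** in the close view before the plate went on, all three looked the same and shut. Each press met resistance of about 4 N at 42.6 to 42.7 mm, where a shut cap's top should be. The third cap was already shut and I left it alone.

**Plate position:** the tool stopped at x 0.4855 m, where I had worked out 0.4849 m for the back stop, with 3.6 N forward. The near edge lies at the same image row at both ends, so the plate is square. It is pressed down with 6.6 N, the tool within 0.001 rad of upright, and the fingers hold the bar at 11.7 mm opening.

**Leaf:** the scene view with the plate partly under showed the leaf still level. I did not take a separate view of it after the plate reached the stop; the last wrist view showed nothing lifted.

**Checks that were less certain:**
- Centring is good to about half a millimetre; strong light blurred the plate's left edge.
- The plate's far edge may have been 2–3 mm high while carried. I pressed it level on the rails before sliding it in.

The beaker, tape roll, bottle and red look-alike were not touched.

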